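# Weigh a valve body on the spring scale and mark the reading

## Task

Hang the brass irrigation valve body by its steel ring on the hook of the spring scale: ease its weight slowly and gently onto the hook and let go only when the hook carries all of it, so that the scale neither jerks or bounces nor is pulled past its 1.2 kg end mark. When the freely hanging valve has settled, push the red marker down until it is level with the black pointer, leave the valve hanging, and do not disturb the buckets, sprayer, saucer or widger.

Things in the scene. Friction and masses are not known exactly. Their poses are not given: they have to be found in the camera images.
- valve_mid (a point): Centre, half-way up, of the loose brass valve body with its hanger: 176 mm tall, standing upright on the bench, foot 88 mm below this point. Mass unknown, 0.2 to 0.95 kg. Local z is up, local x is the axis of the ring's opening.
- valve_eye (a point): Centre of the valve's steel ring, 92 mm above the foot, 58 mm below valve_grip. The ring stands in the local y-z plane: clear opening 44 mm in diameter, 8 mm bar; the opening looks along local x (a half turn about z makes no difference). Hung properly, this centre is about 22 mm below hook_seat.
- valve_grip (a point): Where to grasp the valve: 150 mm above the foot, on the orange plastic grip, an upright block 24 mm along local x, 14 mm along local y, from 120 to 176 mm above the foot. Take it from above, fingers closing along local y.
- hook_seat (a point): Top of the 8 mm bar in the valley of the scale's steel hook, where the ring must rest; 107.5 mm in front (local -x) of the white frame, 214 mm above the bench unloaded. Valley floor 15 mm long. The upturned tip is 25 mm farther forward, its top 16 mm above the seat; enter by moving the ring along local +x over it. The shank behind rises 12 mm. Nothing is above. z up.
- scale_hook (a joint): How far the spring scale's hook and pointer have been pulled down, in m: 0 at no load, 0.0785 at its end mark of 1.2 kg (spring of 150 N/m, lightly damped); past 0.080 it is overloaded. The scale is delicate: under load it should move at no more than about 0.05 m/s, also just after the valve is let go (0.4 N too much or too little on the hook at that moment is about the limit).
- pointer (a point): Top edge of the scale's black pointer, a bar 8 mm thick that moves down with the hook on the white open frame, 60 mm to local +y of the hook. 264 mm above the bench at no load.
- marker (a joint): How far the red marker is down its slot, in m; it reads the same as joint scale_hook when it is level with the pointer. It stays where it is left (friction about 2.5 N) and starts near the top, above where the pointer will come to rest.
- marker_top (a point): Where to push the red marker down: its flat top face, 42 mm in front of the white frame. It is a tab 26 mm wide (local y), 8 mm thick, standing out 57 mm, 90 mm to local +y of the hook. Level means its top face at the height of the pointer's top edge. The frame's top is 272 mm above the bench. +x points to the frame, z up.
- valve: The same valve and hanger, origin under its foot. Bottom to top: foot disc 60 mm in diameter; brass body 44 mm in diameter with a cross pipe along local y (34 mm in diameter, 92 mm long, axis 34 mm up); upright steel ring; orange grip.
- buckets: Bystander: stacked pair of small aluminium buckets, 92 mm across, 95 mm tall, loose. Origin at the centre of the underside.
- sprayer: Bystander: yellow pump sprayer, 104 mm across, 211 mm tall, loose. Origin at the centre of the underside.
- saucer: Bystander: chipped terracotta saucer, 116 mm across, 22 mm tall, loose. Origin at the centre of the underside.
- widger: Bystander: wooden-handled steel widger lying flat, 210 mm long along local x, 16 mm thick, loose. Origin under its middle.
Mind the look-alikes: they are no part of the job. Several things look just like the valve: the one meant starts farthest to the robot's left.

How it is judged:
On the way, in this order (a step that is already met when the one before it is completed fails the run):
1. the valve hangs by its ring on the hook, let go and settled, before the marker is moved (x of valve_eye in the frame of hook_seat between -0.025 and 0.025 m and y of valve_eye in the frame of hook_seat between -0.012 and 0.012 m and z of valve_eye in the frame of hook_seat between -0.03 and -0.012 m and value of joint scale_hook above 0.01 m and angle between valve_eye's own z axis and vertical below 0.25 rad and velocity of joint scale_hook between -0.008 and 0.008 m/s and linear speed of valve below 0.04 m/s and contact force between the fingers and valve below 0.05 N and distance of marker_top from where it was at the start of the episode below 0.003 m), for 0.4 s.
2. the marker is level with the settled pointer (x of valve_eye in the frame of hook_seat between -0.025 and 0.025 m and y of valve_eye in the frame of hook_seat between -0.012 and 0.012 m and z of valve_eye in the frame of hook_seat between -0.03 and -0.012 m and value of joint scale_hook above 0.01 m and angle between valve_eye's own z axis and vertical below 0.25 rad and z of marker_top in the frame of pointer between -0.005 and 0.005 m), for 0.2 s.
At the end, for the whole second after the job is handed in: The valve hangs untouched and at rest by its ring in the hook's valley (ring centre within 25 mm along, 12 mm across, 12 to 30 mm below the seat; tilt under 0.25 rad; hook down over 10 mm and under 8 mm/s, valve under 40 mm/s); marker top within 5 mm of the pointer's top edge (all of step 2 and velocity of joint scale_hook between -0.008 and 0.008 m/s and linear speed of valve below 0.04 m/s and contact force between the fingers and valve below 0.05 N).
It fails at once if the scale jerks or bounces: its hook, pulled down over 6 mm, moves faster than 60 mm/s (value of joint scale_hook above 0.006 m and (velocity of joint scale_hook above 0.06 m/s or velocity of joint scale_hook below -0.06 m/s)).
It fails at once if the scale is overloaded: pulled down past 80 mm (value of joint scale_hook above 0.08 m).
It fails at once if the buckets, sprayer, saucer or widger moved more than 20 mm (distance of any of buckets, sprayer, saucer, widger from where it was at the start of the episode above 0.02 m).
It also fails if it takes over 72 s, if anything falls off the work surface, if the arm or the gripper's body presses on something with over 40 N, if the wrist force passes 120 N, or if a joint passes its speed limit or range.

## Robot

A 6-joint arm with a two-finger parallel gripper is mounted at the origin on the work surface. World frame = base frame: x ahead of the robot, y to its left, z up, the work surface at z = 0. Lengths are in m, angles in rad, forces in N, time in s.
With the tool pointing down it reaches from about 0.325 to 0.875 m from the base axis. Payload 4.4 kg.
Tool frame: the origin (TCP) lies at the very end of the fingers, on their centre line; the grasp point (between the pads) lies 19 mm behind it; z points along the fingers, y is the line along which they close (so a half turn about z gives the same grasp; the last joint's range is limited). The gripper opens to 85 mm and grips with 20 to 120 N. Pads are 22 mm wide; open, the fingers measure 114 mm over their backs; the gripper's body (76 mm by 85 mm) begins 54 mm behind the grasp point. The pads swing forward as they close: fully open they stand 13 mm farther back than shut.
Start: joints at [1.046, 0.207, 1.542, -0, 1.393, -0.15], TCP at [0.211, 0.535, 0.231] pointing down, gripper open.
Joint ranges: [-2.73, 2.73], [-0.86, 2.22], [0.23, 2.46], [-1.11, 4.25], [0.08, 2.63], [-2.82, 2.82]. Speed limits (rad/s): [2.79, 2.79, 3.14, 3.14, 3.14, 3.14].

## Interface

Orientations are given as a rotation vector (axis times angle).
In Python, from bench import r gives the robot as it stands.
- The arm moves only by the tool move_arm, never from a script. Its argument "targets" is a list of rows, each a list of 2 entries, a list of its own where there are three numbers: the shift along the world's x, y, z in m, then the turn about the world's z in rad. In form: [[[dx, dy, dz], turn], ...]. A call has 1 to 12 rows; each row is the pose to reach, as a shift and turn from the pose commanded when the call began; what a row does not reach only later rows make up. A row lasts 1/12 s, in which the tool goes at most 41.7 mm and 7.16 degrees, less where a joint would pass 70% of its speed; a pose out of reach is approached as far as the arm can. A call with a gripper value outside its range is refused whole. "claw" is the closure, from 0 (fully open) to 1 (shut), set as the call begins (left out, the last holds). The fingers move at their own pace and stop on an object; the grip force is fixed at half the most. Time passes only in rows, so rows that repeat a pose let the fingers close. It gives the time, the measured TCP pose, the force, the opening and the grip force at its end, in the units of the state.
- r.get_obs(): the state, without advancing time (a new reading comes with each control period).
- r.get_image(name): name is "scene" or "side" or "wrist"; returns (picture, depth): 384x512x3 uint8, red, green, blue; 384x512 float32, m along the optical axis (not along the pixel's ray), 0 where there is no reading.
- r.calibration(name): a dict with "fovy" (degrees; the focal length in pixels is half the picture's height over the tangent of half this angle, whatever the lens; pixels are square), "cx", "cy" (the principal point, pixels), "xyz" and "rotation" of the camera in the world. Camera axes: x right, y down, z forward; pixel columns grow to the right and rows downward; lengths in m; the calibration is good to about 2 mm. A picture is of the moment at which its call begins: read the wrist's pose just before it. calibration takes no time and is no camera call; for the wrist camera it gives the pose at the moment of the call.
- r.finish_job(): hands the job in; it is judged then, once.
The state is a dict: "t": time; "joint_pos": joint angles; "joint_velocities": joint speeds; "effort": joint torques, N m; "ee_pos": TCP position; "eef_rot": TCP orientation; "ft_force": force on the tool from outside, world axes, zero at the start; "moment": the same for the moment, N m; "grip_width": finger opening in m; "finger_force": force on a finger pad.
Only numpy, scipy, OpenCV 4.12 (cv2) and the standard library are available. Lean on these libraries where they do the work, as an engineer would, in place of code of your own. Each camera call takes 0.05 s, during which the arm holds its last target. There are 200 camera calls.

## Working session

There is one attempt and no reset: what is moved stays moved. The work goes in short steps, Python scripts to look and compute and a tool call to move; the robot and the scene stay as the last step left them, time stands still between calls to the robot, and variables do not carry over. Pictures are saved under pics/ and viewed, at most 10 in all, crops included, and the job is handed in when it is done.

Besides the shell and the picture viewer there is one more tool, called as name(argument=value, ...) on one line, values as JSON. move_arm: Moves the arm, as the interface text tells. Its arguments: {"type":"object","properties":{"targets":{"type":"array"},"claw":{"type":"number"}},"required":["targets"]}

```bash
mkdir -p pics
cat > h.py <<'E'
import numpy as np,cv2
from bench import r
def cal(n):
    c=r.calibration(n); R=np.array(c["rotation"],float)
    if R.shape!=(3,3): R=cv2.Rodrigues(R)[0]
    return c,R,np.array(c["xyz"]),192/np.tan(np.radians(c["fovy"]/2))
def cloud(n):
    c,R,t,f=cal(n); im,d=r.get_image(n)
    v,u=np.mgrid[:384,:512]
    P=np.stack([(u-c["cx"])*d/f,(v-c["cy"])*d/f,d],-1)@R.T+t
    P[d==0]=np.nan
    return im,P
E
python3 - <<'E'
from h import *
o=r.get_obs(); print(o)
ims=[]
for n in("scene","side","wrist"):
    print(n,r.calibration(n))
    im,P=cloud(n); np.savez(f"{n}.npz",im=im,P=P)
    cv2.imwrite(f"pics/{n}0.png",im[...,::-1])
E
```

```text
{'t': 0.0, 'joint_pos': array([ 1.04553738e+00,  2.07438275e-01,  1.54297895e+00, -1.57717479e-05,
        1.39352591e+00, -1.50524544e-01]), 'joint_velocities': array([ 6.97583491e-04,  7.89783981e-04, -1.42238536e-03, -1.14845957e-03,
       -6.00903018e-05, -4.17731217e-04]), 'effort': array([-1.08546956e-03, -3.83037293e+01, -2.91591203e+01, -5.44481991e-04,
        1.05741280e-02,  4.68969375e-06]), 'ee_pos': array([0.21009876, 0.53440666, 0.23010356]), 'eef_rot': array([-0.58504625, -3.08585644,  0.0034906 ]), 'ft_force': array([-0.22572185,  0.31956599,  0.35161267]), 'moment': array([-0.04041672,  0.00397411,  0.02484295]), 'finger_force': 0.0, 'grip_width': 0.08548605365142355}
scene {'fovy': 50.852130308543664, 'cx': 257.07512767673916, 'cy': 186.77757192545803, 'xyz': array([1.26847151, 0.17444255, 0.99570364]), 'rotation': array([-1.55479277, -2.0350386 ,  0.82825697])}
side {'fovy': 48.9162099440095, 'cx': 258.1563496662256, 'cy': 187.5254619134374, 'xyz': array([-0.03490599, -0.67008912,  0.85414966]), 'rotation': array([-2.15629634,  0.78427006, -0.36936714])}
wrist {'fovy': 59.961606524929586, 'cx': 256.6446063405311, 'cy': 193.7048513223716, 'xyz': array([0.13902058, 0.56406296, 0.37188274]), 'rotation': array([2.37749483, 1.6191089 , 0.24993035])}
```

View pics/scene0.png

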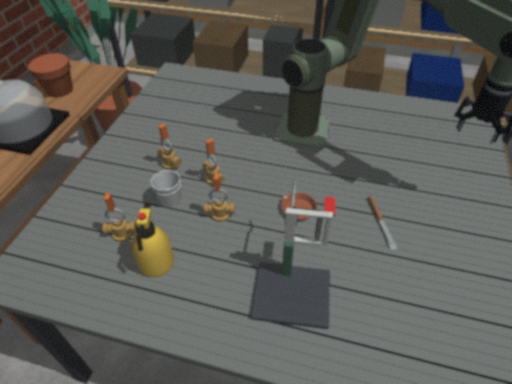

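View pics/side0.png

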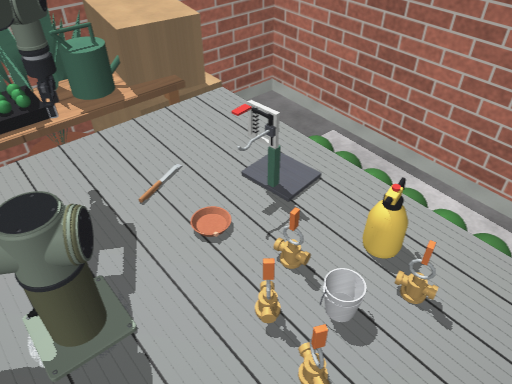

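The scene view shows four look-alike valves, with orange grips at about (164,133), (210,147), (217,180) and (109,202). The scale has a red marker at (330,205). The side view shows the same layout, with the marker at (242,109) and the hook at (255,142). Next I measure them.

Run:
```python
from h import *
for n in("scene","side"):
    z=np.load(n+".npz");im,P=z["im"],z["P"]
    hsv=cv2.cvtColor(im,cv2.COLOR_RGB2HSV);H,S,V=cv2.split(hsv)
    inb=(P[...,2]>0.006)&(P[...,2]<.32)&(P[...,0]>.2)&(P[...,0]<1.2)&(np.abs(P[...,1])<.8)
    for nm,m in dict(orange=(H>5)&(H<13)&(S>170)&(V>120)&(P[...,2]>.1),brass=(H>=13)&(H<24)&(S>120)&(P[...,2]<.12),red=((H<4)|(H>176))&(S>190)&(P[...,2]>.18),dark=(V<70)&(P[...,2]<.03)).items():
        k,L,st,c=cv2.connectedComponentsWithStats((m&inb).astype(np.uint8))
        for i in range(1,k):
            if st[i,4]<25: continue
            Q=P[L==i]; print(n,nm,c[i].round(),st[i,4],"med",np.median(Q,0).round(3),"lo",np.percentile(Q,3,0).round(3),"hi",np.percentile(Q,97,0).round(3))
for n,a in(("scene",(230,170,350,290)),("side",(210,80,330,210))):
    im=np.load(n+".npz")["im"];x0,y0,x1,y1=a
    cv2.imwrite(f"pics/{n}c.png",cv2.resize(im[y0:y1,x0:x1,::-1],None,fx=4,fy=4,interpolation=2))
a=cv2.imread("pics/scenec.png");b=cv2.imread("pics/sidec.png");h=480
cv2.imwrite("pics/cc.png",cv2.resize(np.hstack([a[:480],cv2.resize(b,(480,520))[:480]]),(800,400)))
```

```text
scene brass [171. 158.] 88 med [ 0.335 -0.406  0.051] lo [ 0.318 -0.44   0.036] hi [ 0.347 -0.38   0.058]
scene brass [213. 174.] 92 med [ 0.369 -0.24   0.049] lo [ 0.334 -0.272  0.011] hi [ 0.38  -0.207  0.058]
scene brass [376. 209.] 30 med [0.362 0.306 0.016] lo [0.322 0.289 0.013] hi [0.388 0.321 0.02 ]
scene brass [220. 209.] 231 med [ 0.509 -0.16   0.046] lo [ 0.492 -0.206  0.011] hi [ 0.524 -0.13   0.063]
scene brass [120. 229.] 340 med [ 0.662 -0.426  0.045] lo [ 0.637 -0.47   0.011] hi [ 0.676 -0.392  0.061]
scene brass [155. 259.] 846 med [ 0.755 -0.257  0.078] lo [ 0.708 -0.312  0.021] hi [ 0.769 -0.237  0.118]
scene dark [274. 268.] 235 med [0.658 0.045 0.017] lo [0.641 0.005 0.014] hi [0.672 0.091 0.026]
scene dark [286. 322.] 142 med [0.801 0.113 0.012] lo [0.788 0.026 0.007] hi [0.812 0.208 0.017]
side orange [293. 221.] 84 med [ 0.489 -0.175  0.153] lo [ 0.486 -0.18   0.127] hi [ 0.502 -0.169  0.177]
side orange [427. 255.] 91 med [ 0.641 -0.44   0.151] lo [ 0.639 -0.444  0.125] hi [ 0.644 -0.435  0.174]
side orange [268. 271.] 145 med [ 0.348 -0.25   0.153] lo [ 0.34
[... 175 characters left out ...]
 med [0.346 0.3   0.015] lo [0.305 0.28  0.009] hi [0.389 0.319 0.019]
side brass [383. 237.] 1298 med [ 0.68  -0.312  0.072] lo [ 0.67  -0.339  0.013] hi [ 0.722 -0.255  0.117]
side brass [291. 254.] 586 med [ 0.488 -0.181  0.043] lo [ 0.473 -0.216  0.01 ] hi [ 0.51  -0.134  0.064]
side brass [414. 288.] 763 med [ 0.638 -0.443  0.043] lo [ 0.624 -0.477  0.009] hi [ 0.662 -0.4    0.064]
side brass [267. 305.] 557 med [ 0.338 -0.257  0.047] lo [ 0.316 -0.285  0.011] hi [ 0.375 -0.21   0.067]
side brass [310. 369.] 625 med [ 0.308 -0.424  0.047] lo [ 0.294 -0.458  0.011] hi [ 0.336 -0.382  0.066]
side dark [298. 190.] 106 med [0.686 0.011 0.012] lo [ 0.646 -0.001  0.007] hi [0.798 0.028 0.02 ]
```

View pics/cc.png

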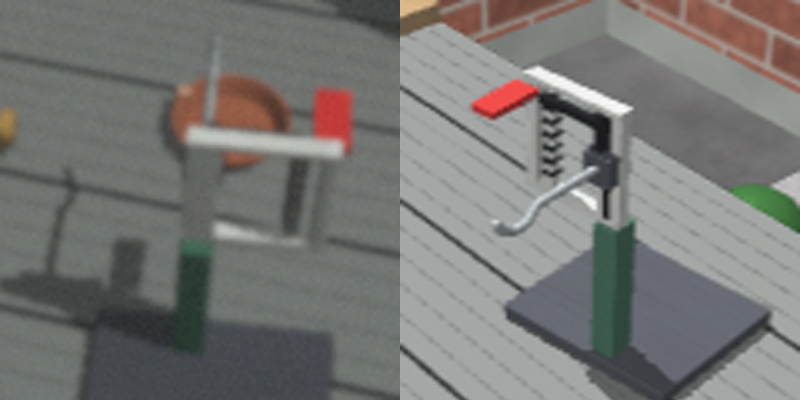

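The crop shows the scale clearly. Its hook points toward the robot and the red tab is on the robot's left side of the frame. The target valve is the one near (0.497, -0.175). I'll triangulate positions from the two views.

```bash
cat >> h.py <<'E'
def ray(n,u,v,cc=None):
    c,R,t,f=cc or cal(n); d=R@np.array([(u-c["cx"])/f,(v-c["cy"])/f,1]); return t,d/np.linalg.norm(d)
def plane(n,u,v,z,cc=None):
    t,d=ray(n,u,v,cc); return t+d*(z-t[2])/d[2]
def tri(rays):
    A=np.zeros((3,3));b=np.zeros(3)
    for t,d in rays:
        M=np.eye(3)-np.outer(d,d);A+=M;b+=M@t
    p=np.linalg.solve(A,b); return p,[np.linalg.norm((np.eye(3)-np.outer(d,d))@(p-t)).round(4) for t,d in rays]
E
python3 - <<'E'
from h import *
for n in("scene","side"):
    z=np.load(n+".npz");im,P=z["im"],z["P"]
    H,S,V=cv2.split(cv2.cvtColor(im,cv2.COLOR_RGB2HSV))
    box=np.zeros(H.shape,bool)
    if n=="scene": box[165:300,255:345]=1
    else: box[85:215,220:330]=1
    print(n,"red px",np.argwhere(box&((H<6)|(H>174))&(S>150)&(V>120)).shape)
    m=box&((H<6)|(H>174))&(S>170)&(P[...,2]>.2)
    Q=P[m]; print("red",Q.shape,np.nanmedian(Q,0).round(3),np.nanpercentile(Q,4,0).round(3),np.nanpercentile(Q,96,0).round(3)); 
    c=cv2.minAreaRect(np.argwhere(m)[:,::-1].astype(np.float32)); print("redpx",cv2.boxPoints(c).round(1).tolist())
    m=box&(S<60)&(V>140)&(P[...,2]>.255)&(P[...,0]>.6); Q=P[m]
    print("white top",Q.shape,Q.min(0).round(3),Q.max(0).round(3)); 
    p=np.polyfit(Q[:,1],Q[:,0],1);print("dx/dy",p)
    m=box&(P[...,2]>.18)&(P[...,2]<.262)&(P[...,0]<.68)&(S<110)
    for v,u in np.argwhere(m)[::6]: print(u,v,P[v,u].round(3),end=" ")
    print()
E
```

```text
scene red px (128, 2)
red (96, 3) [0.601 0.164 0.264] [0.584 0.155 0.262] [0.619 0.174 0.266]
redpx [[325.0, 198.0], [333.0, 198.0], [333.0, 210.0], [325.0, 210.0]]
white top (252, 3) [0.634 0.069 0.269] [0.661 0.176 0.276]
dx/dy [-0.13399471  0.66421936]
294 181 [0.512 0.061 0.228] 294 183 [0.516 0.062 0.225] 293 185 [0.519 0.06  0.22 ] 293 187 [0.523 0.061 0.216] 293 189 [0.53  0.062 0.215] 293 191 [0.534 0.063 0.212] 293 193 [0.544 0.065 0.215] 292 195 [0.561 0.066 0.225] 292 197 [0.567 0.067 0.225] 292 199 [0.576 0.069 0.227] 293 201 [0.58  0.072 0.225] 293 203 [0.589 0.074 0.227] 291 205 [0.594 0.07  0.224] 335 212 [0.622 0.181 0.262] 335 215 [0.63  0.182 0.261] 292 216 [0.659 0.085 0.26 ] 285 217 [0.642 0.065 0.231] 291 217 [0.658 0.082 0.254] 297 217 [0.636 0.094 0.233] 288 218 [0.661 0.076 0.253] 294 218 [0.659 0.09  0.255] 322 218 [0.647 0.154 0.26 ] 289 219 [0.659 0.078 0.247] 295 219 [0.658 0.092 0.25 ] 321 219 [0.641 0.152 0.249] 287 220 [0.66  0.074 0.243] 293 220 [0.66  0.088 0.247] 318 220 [0.645 0.145 0.248] 328 220 [0.648 0.168 0.259] 287 221 [0.66  0.074 0.24 ] 293 
[... 4356 characters left out ...]
 278 135 [0.662 0.07  0.2  ] 269 136 [0.647 0.091 0.193] 275 136 [0.648 0.067 0.204] 257 137 [0.584 0.069 0.226] 271 137 [0.646 0.081 0.194] 277 137 [0.657 0.068 0.196] 257 138 [0.582 0.067 0.225] 273 138 [0.647 0.075 0.194] 252 139 [0.566 0.069 0.227] 269 139 [0.646 0.089 0.184] 275 139 [0.65  0.069 0.192] 252 140 [0.563 0.065 0.227] 271 140 [0.648 0.083 0.182] 277 140 [0.658 0.069 0.185] 272 141 [0.647 0.078 0.182] 249 142 [0.556 0.069 0.222] 249 143 [0.553 0.066 0.221] 250 144 [0.553 0.062 0.22 ] 239 146 [0.515 0.06  0.232] 239 147 [0.516 0.061 0.227] 249 147 [0.55  0.062 0.212] 243 148 [0.529 0.061 0.219] 239 149 [0.516 0.061 0.221] 245 149 [0.537 0.063 0.211] 244 150 [0.531 0.06  0.212]
```

Run:
```python
from h import *
A=[];G=[]
for n in("scene","side"):
    z=np.load(n+".npz");im,P=z["im"],z["P"]
    near=np.hypot(P[...,0]-.497,P[...,1]+.172)<.07
    m=near&(P[...,2]>.022)&(P[...,2]<.054);a=P[m][:,:2]
    A.append(a); rect=cv2.minAreaRect(a.astype(np.float32)); print(n,"body rect",rect)
    g=P[near&(P[...,2]>.125)&(P[...,2]<.18)];G.append(g[:,:2]);print("grip",len(g),g.min(0).round(3),g.max(0).round(3))
    px=np.argwhere(near&(P[...,2]>.122)&(P[...,2]<.18)); print("grip px",px.mean(0),plane(n,*px.mean(0)[::-1],.149))
a=np.vstack(A);g=np.vstack(G)
rb=cv2.minAreaRect(a.astype(np.float32)); rg=cv2.minAreaRect(g.astype(np.float32))
print("all body",rb,"grip",rg)
w,V=np.linalg.eigh(np.cov(a.T)); print("pca",V[:,1],np.degrees(np.arctan2(V[1,1],V[0,1])))
print("saucer/side stuff");
```

```text
scene body rect ((0.5029028654098511, -0.16775313019752502), (0.03709942847490311, 0.09166794270277023), 16.205598831176758)
grip 100 [ 0.483 -0.177  0.125] [ 0.511 -0.16   0.18 ]
grip px [181.83809524 216.93333333] [ 0.49609686 -0.16962639  0.149     ]
side body rect ((0.5000954866409302, -0.17032361030578613), (0.047409046441316605, 0.09379211068153381), 15.791324615478516)
grip 186 [ 0.486 -0.18   0.126] [ 0.512 -0.16   0.178]
grip px [218.3        294.28947368] [ 0.50118368 -0.16887815  0.149     ]
all body ((0.5000067949295044, -0.17000991106033325), (0.047409046441316605, 0.09444413334131241), 15.791324615478516) grip ((0.498909592628479, -0.17022335529327393), (0.029743166640400887, 0.017445974051952362), 14.147222518920898)
pca [-0.22999151  0.97319264] 103.29657180363927
saucer/side stuff
```

The target valve stands at (0.499, -0.170) with a yaw of about 0.27. The scale yaw is about 0.13 and the hook seat is near (0.537, 0.063, 0.214). I'll move above the valve.

move_arm(targets=[[[0,0,0.04],0],[[0,0,0.08],0.05],[[0.012,-0.03,0.1],0.1],[[0.025,-0.065,0.12],0.15],[[0.04,-0.1,0.13],0.2],[[0.055,-0.135,0.13],0.25],[[0.07,-0.17,0.13],0.3],[[0.085,-0.205,0.13],0.35],[[0.1,-0.24,0.13],0.4],[[0.115,-0.275,0.13],0.45],[[0.13,-0.31,0.13],0.5],[[0.145,-0.345,0.13],0.55]], claw=0)

```text
t: 1.15
ee_pos: [0.3555, 0.1884, 0.3611]
eef_rot: [-0.279, 3.129, 0.0]
ft_force: [1.0, 1.4, -0.5]
grip_width: 0.085
finger_force: 0.0
```

move_arm(targets=[[[0.015,-0.035,0],0.05],[[0.03,-0.07,0],0.095],[[0.045,-0.105,0],0.095],[[0.06,-0.14,0],0.095],[[0.075,-0.175,0],0.095],[[0.09,-0.21,0],0.095],[[0.1,-0.245,0],0.095],[[0.115,-0.28,0],0.095],[[0.13,-0.315,0],0.095],[[0.14,-0.345,0],0.095],[[0.145,-0.36,0],0.095],[[0.145,-0.36,0],0.095]])

```text
t: 2.15
ee_pos: [0.5007, -0.1727, 0.3601]
eef_rot: [0.417, -3.112, -0.001]
ft_force: [0.1, 0.8, 0.0]
grip_width: 0.0853
finger_force: 0.0
```

Run:
```python
from h import *
im,P=cloud("wrist"); cv2.imwrite("pics/w1.png",im[...,::-1])
H,S,V=cv2.split(cv2.cvtColor(im,cv2.COLOR_RGB2HSV))
near=np.hypot(P[...,0]-.5,P[...,1]+.17)<.07
g=P[near&(P[...,2]>.165)&(P[...,2]<.185)&(S>100)]; print(len(g),g.min(0),g.max(0),cv2.minAreaRect(g[:,:2].astype(np.float32)))
a=P[near&(P[...,2]>.03)&(P[...,2]<.056)]; print(cv2.minAreaRect(a[:,:2].astype(np.float32)))
```

```text
327 [ 0.48632068 -0.17747579  0.1652151 ] [ 0.51143665 -0.15973826  0.17746748] ((0.4986311197280884, -0.16819331049919128), (0.023614738136529922, 0.013133719563484192), 15.178117752075195)
((0.49808791279792786, -0.16899310052394867), (0.04151872918009758, 0.09157051146030426), 14.901460647583008)
```

View pics/w1.png

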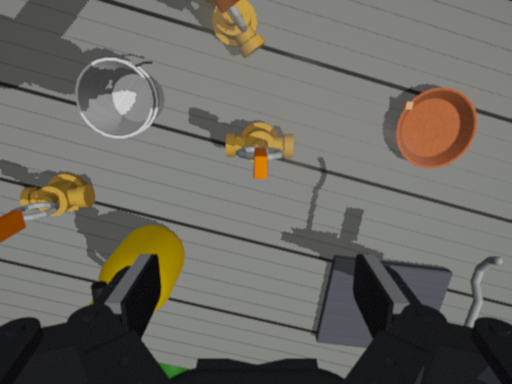

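The wrist view shows the target valve, with the grip at (260,162) and the pipe horizontal, so the fingers are aligned. Measured centre is (0.4985, -0.1685). I'll descend and grasp.

move_arm(targets=[[[-0.002,0.004,-0.03],0],[[-0.002,0.004,-0.06],0],[[-0.002,0.004,-0.09],0],[[-0.002,0.004,-0.12],0],[[-0.002,0.004,-0.145],0],[[-0.002,0.004,-0.165],0],[[-0.002,0.004,-0.185],0],[[-0.002,0.004,-0.2],0],[[-0.002,0.004,-0.21],0],[[-0.002,0.004,-0.22],0],[[-0.002,0.004,-0.227],0],[[-0.002,0.004,-0.229],0]])

```text
t: 3.2
ee_pos: [0.4981, -0.1651, 0.1316]
eef_rot: [0.424, -3.112, -0.001]
ft_force: [0.3, 0.0, -1.3]
grip_width: 0.0857
finger_force: 0.0
```

Run:
```python
from h import *
F=[]
for i in range(5):
    o=r.get_obs();F.append(o["ft_force"]); r.get_image("wrist")
print(o["ee_pos"],np.mean(F,0),np.std(F,0))
```

```text
[ 0.49919403 -0.16620225  0.13318929] [-0.13434872  0.07574483 -0.47364015] [0.42957855 0.3262776  0.64674644]
```

move_arm(targets=[[[0,0,0],0],[[0,0,0],0],[[0,0,0],0],[[0,0,0],0],[[0,0,0],0],[[0,0,0],0],[[0,0,0],0],[[0,0,0],0],[[0,0,0],0],[[0,0,0],0]], claw=1)

```text
t: 4.28
ee_pos: [0.4987, -0.166, 0.1323]
eef_rot: [-0.423, 3.112, -0.0]
ft_force: [1.5, -1.3, -1.3]
grip_width: 0.013
finger_force: 62.3
```

move_arm(targets=[[[0,0,0.005],0],[[0,0,0.015],0],[[0,0,0.03],0],[[0,0,0.05],0],[[0,0,0.07],0],[[-0.005,0,0.09],0],[[-0.015,0,0.11],-0.03],[[-0.025,0.01,0.12],-0.06],[[-0.035,0.03,0.125],-0.1],[[-0.035,0.055,0.125],-0.13],[[-0.035,0.08,0.125],-0.13],[[-0.035,0.105,0.125],-0.13]])

```text
t: 5.28
ee_pos: [0.4618, -0.0596, 0.2566]
eef_rot: [0.218, -3.131, -0.002]
ft_force: [-0.3, 0.5, -8.5]
grip_width: 0.0131
finger_force: 61.4
```

move_arm(targets=[[[0,0.02,0],0],[[0,0.045,0],0],[[0,0.065,0],0],[[0,0.08,0],0],[[0,0.093,0],0],[[0,0.103,0],0],[[0,0.11,0],0],[[0,0.114,0],0],[[0,0.116,0],0],[[0,0.116,0],0],[[0,0.116,0],0],[[0,0.116,0],0]])

```text
t: 6.28
ee_pos: [0.4636, 0.0545, 0.2573]
eef_rot: [0.219, -3.134, 0.001]
ft_force: [0.4, 0.1, -8.6]
grip_width: 0.0132
finger_force: 61.3
```

```bash
cat >> h.py <<'E'
def avg(k=10):
    F=[];E=[];R=[]
    for i in range(k):
        o=r.get_obs();F.append(o["ft_force"]);E.append(o["ee_pos"]);R.append(o["eef_rot"]*np.sign(o["eef_rot"][1])); im=r.get_image("wrist" if i<k-1 else "side")
    rv=np.mean(R,0);print("t",o["t"],"ee",np.mean(E,0).round(4),"F",np.mean(F,0).round(3),"sd",np.std(F,0).round(2),"yang",round(2*np.arctan2(rv[1],rv[0])-np.pi/2,3),"grip",o["grip_width"],o["finger_force"])
E
python3 - <<'E'
from h import *
avg(12)
im,P=cloud("side"); np.savez("s2.npz",im=im,P=P)
H,S,V=cv2.split(cv2.cvtColor(im,cv2.COLOR_RGB2HSV))
cv2.imwrite("pics/s2.png",cv2.resize(im[60:240,180:340,::-1],None,fx=3.3,fy=3.3,interpolation=2))
near=np.hypot(P[...,0]-.463,P[...,1]-.054)<.07
for nm,lo,hi in(("foot",.12,.135),("body",.14,.175),("ring",.19,.24),("grip",.246,.30)):
    a=P[near&(P[...,2]>lo)&(P[...,2]<hi)&((S>100)|(nm=="ring"))]
    print(nm,len(a),np.median(a,0).round(4),a.min(0).round(3),a.max(0).round(3),cv2.minAreaRect(a[:,:2].astype(np.float32)))
E
```

```text
t 6.8333 ee [0.4635 0.0548 0.2573] F [ 0.083  0.191 -8.454] sd [0.51 0.35 0.3 ] yang 1.711 grip 0.013077441514167882 61.346715688705444
foot 41 [0.4418 0.0325 0.1317] [0.432 0.023 0.126] [0.466 0.071 0.135] ((0.4451253116130829, 0.042820729315280914), (0.019747545942664146, 0.05393119901418686), 25.722393035888672)
body 321 [0.4517 0.0375 0.1636] [0.432 0.004 0.14 ] [0.481 0.1   0.175] ((0.4537540376186371, 0.05224040523171425), (0.04225822910666466, 0.0954737737774849), 8.23798656463623)
ring 164 [0.4626 0.0573 0.2114] [0.451 0.023 0.19 ] [0.532 0.079 0.24 ] ((0.4884801506996155, 0.044495970010757446), (0.052713632583618164, 0.07927250862121582), 76.21843719482422)
grip 83 [0.4528 0.0503 0.2713] [0.45  0.043 0.247] [0.472 0.063 0.3  ] ((0.45790064334869385, 0.049785975366830826), (0.015739649534225464, 0.02255084551870823), 49.445377349853516)
```

View pics/s2.png

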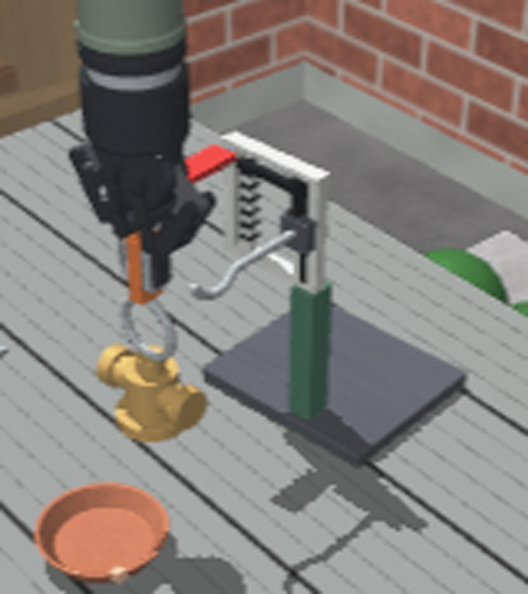

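The side view shows the valve held upright, with its ring in front of the hook tip. The weight reads about 8.45 N, which should mean about 56 mm of travel. I'll enter along the hook axis.

move_arm(targets=[[[0.01,0.001,0],0],[[0.02,0.0025,0],0],[[0.03,0.004,0],0],[[0.038,0.005,0],0],[[0.046,0.006,0],0],[[0.053,0.007,0],0],[[0.06,0.008,0],0],[[0.066,0.0085,0],0],[[0.071,0.009,0],0],[[0.074,0.009,0],0],[[0.074,0.009,0],0],[[0.074,0.009,0],0]])

```text
t: 7.93
ee_pos: [0.5373, 0.064, 0.2572]
eef_rot: [0.22, -3.133, 0.0]
ft_force: [-0.4, -0.8, -8.9]
grip_width: 0.0132
finger_force: 61.4
```

Run:
```python
from h import *
avg(12)
im,P=cloud("side"); im2,P2=cloud("scene"); np.savez("s3.npz",im=im,P=P,im2=im2,P2=P2)
a=cv2.resize(im[100:200,200:300,::-1],(400,400),interpolation=2);b=cv2.resize(im2[150:250,250:350,::-1],(400,400),interpolation=2)
cv2.imwrite("pics/s3.png",np.hstack([a,b]))
```

```text
t 8.4833 ee [0.5373 0.0641 0.2573] F [-0.081  0.044 -8.248] sd [0.56 0.56 0.34] yang 1.711 grip 0.013145543940350966 61.367958784103394
```

View pics/s3.png

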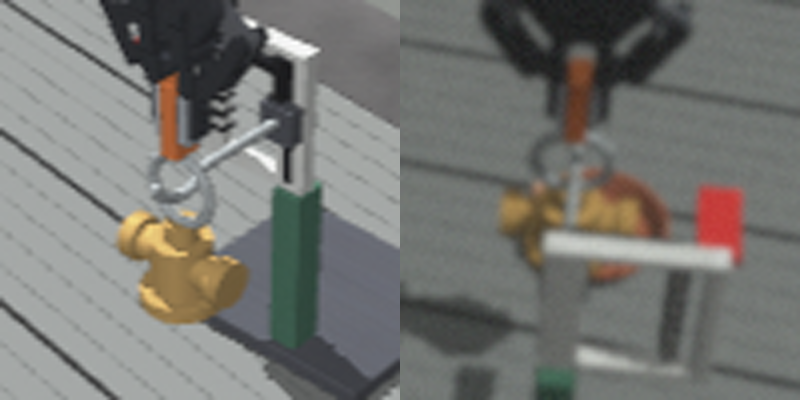

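The ring surrounds the hook bar in both views and there is no side force. I'll lower gently.

move_arm(targets=[[[0,0,-0.002],0],[[0,0,-0.005],0],[[0,0,-0.008],0],[[0,0,-0.011],0],[[0,0,-0.014],0],[[0,0,-0.016],0],[[0,0,-0.018],0],[[0,0,-0.0195],0],[[0,0,-0.021],0],[[0,0,-0.0225],0],[[0,0,-0.024],0],[[0,0,-0.0255],0]])

```text
t: 9.63
ee_pos: [0.5376, 0.0641, 0.2317]
eef_rot: [-0.22, 3.134, -0.0]
ft_force: [0.2, -0.7, -7.9]
grip_width: 0.0135
finger_force: 61.4
```

move_arm(targets=[[[0,0,-0.001],0],[[0,0,-0.0025],0],[[0,0,-0.004],0],[[0,0,-0.0055],0],[[0,0,-0.007],0],[[0,0,-0.0085],0],[[0,0,-0.01],0],[[0,0,-0.0115],0],[[0,0,-0.013],0],[[0,0,-0.0145],0],[[0,0,-0.015],0],[[0,0,-0.015],0]])

```text
t: 10.63
ee_pos: [0.5376, 0.0641, 0.2168]
eef_rot: [-0.22, 3.134, 0.0]
ft_force: [-0.9, 0.4, -5.8]
grip_width: 0.0132
finger_force: 61.5
```

Run:
```python
from h import *
avg(10)
```

```text
t 11.0833 ee [0.5376 0.0641 0.2169] F [-0.124  0.139 -5.791] sd [0.44 0.55 0.5 ] yang 1.711 grip 0.013384602753914999 61.51134967803955
```

move_arm(targets=[[[0,0,-0.001],0],[[0,0,-0.0025],0],[[0,0,-0.004],0],[[0,0,-0.0055],0],[[0,0,-0.007],0],[[0,0,-0.0085],0],[[0,0,-0.01],0],[[0,0,-0.0115],0],[[0,0,-0.013],0],[[0,0,-0.0145],0],[[0,0,-0.015],0],[[0,0,-0.015],0]])

```text
t: 12.13
ee_pos: [0.5376, 0.0641, 0.2018]
eef_rot: [-0.22, 3.134, -0.0]
ft_force: [0.1, -0.5, -3.3]
grip_width: 0.0133
finger_force: 61.8
```

move_arm(targets=[[[0,0,-0.001],0],[[0,0,-0.0025],0],[[0,0,-0.004],0],[[0,0,-0.0055],0],[[0,0,-0.007],0],[[0,0,-0.0085],0],[[0,0,-0.01],0],[[0,0,-0.0115],0],[[0,0,-0.013],0],[[0,0,-0.0145],0],[[0,0,-0.015],0],[[0,0,-0.015],0]])

```text
t: 13.13
ee_pos: [0.5376, 0.0641, 0.1868]
eef_rot: [-0.22, 3.134, 0.0]
ft_force: [-0.0, 0.5, -0.5]
grip_width: 0.0134
finger_force: 62.1
```

Run:
```python
from h import *
avg(20)
im,P=cloud("side")
a=P[(np.abs(P[...,0]-.64)<.03)&(P[...,1]>.11)&(P[...,1]<.16)&(P[...,2]>.1)&(P[...,2]<.262)&(im.max(2)<60)];print(len(a),a.max(0),np.median(a,0))
```

```text
t 14.0833 ee [0.5376 0.0641 0.1869] F [-0.051 -0.157 -1.425] sd [0.5  0.57 0.47] yang 1.711 grip 0.013703837631113774 62.147802114486694
9 [0.63742761 0.11889314 0.22159298] [0.63355577 0.11434925 0.2188012 ]
```

move_arm(targets=[[[0,0,-0.001],0],[[0,0,-0.002],0],[[0,0,-0.0035],0],[[0,0,-0.005],0],[[0,0,-0.0065],0],[[0,0,-0.0075],0],[[0,0,-0.0085],0],[[0,0,-0.0095],0],[[0,0,-0.0095],0],[[0,0,-0.0095],0]])

```text
t: 15.02
ee_pos: [0.5376, 0.0641, 0.1773]
eef_rot: [-0.22, 3.134, -0.0]
ft_force: [0.2, -0.7, 0.2]
grip_width: 0.0132
finger_force: 62.3
```

Run:
```python
from h import *
avg(36)
```

```text
t 16.7667 ee [0.5376 0.0641 0.1773] F [ 0.576 -0.189 -0.056] sd [0.49 0.52 0.56] yang 1.711 grip 0.013000946864672737 62.32091546058655
```

The force on the gripper is now near zero (-0.06 N), so the hook carries all the weight. I'll release.

move_arm(targets=[[[0,0,0],0],[[0,0,0],0],[[0,0,0],0],[[0,0,0],0],[[0,0,0],0],[[0,0,0],0],[[0,0,0],0],[[0,0,0],0],[[0,0,0],0],[[0,0,0],0],[[0,0,0],0],[[0,0,0],0]], claw=0.5)

```text
t: 17.82
ee_pos: [0.5375, 0.0641, 0.1773]
eef_rot: [0.22, -3.134, 0.0]
ft_force: [-0.6, 0.0, 0.1]
grip_width: 0.0429
finger_force: 0.0
```

move_arm(targets=[[[0,0,0.005],0],[[0,0,0.015],0],[[0,0,0.03],0],[[0,0,0.045],0],[[0,0,0.06],0],[[0,0,0.08],0],[[0,0,0.1],0],[[0,0,0.12],0],[[0,0,0.14],0],[[0,0,0.16],0],[[0,0,0.17],0],[[0,0,0.17],0]])

```text
t: 18.82
ee_pos: [0.5391, 0.064, 0.3515]
eef_rot: [-0.22, 3.126, -0.001]
ft_force: [0.4, 0.8, -0.0]
grip_width: 0.0427
finger_force: 0.0
```

Run:
```python
from h import *
avg(4)
im,P=cloud("side"); im2,P2=cloud("scene"); np.savez("s4.npz",im=im,P=P,im2=im2,P2=P2)
a=cv2.resize(im[90:230,190:330,::-1],(400,400),interpolation=2);b=cv2.resize(im2[150:270,240:360,::-1],(400,400),interpolation=2)
cv2.imwrite("pics/s4.png",np.hstack([a,b]))
```

```text
t 18.9667 ee [0.5379 0.0641 0.3485] F [-0.073  0.397 -0.171] sd [0.75 0.72 0.34] yang 1.711 grip 0.042581454381511265 0.0
```

View pics/s4.png

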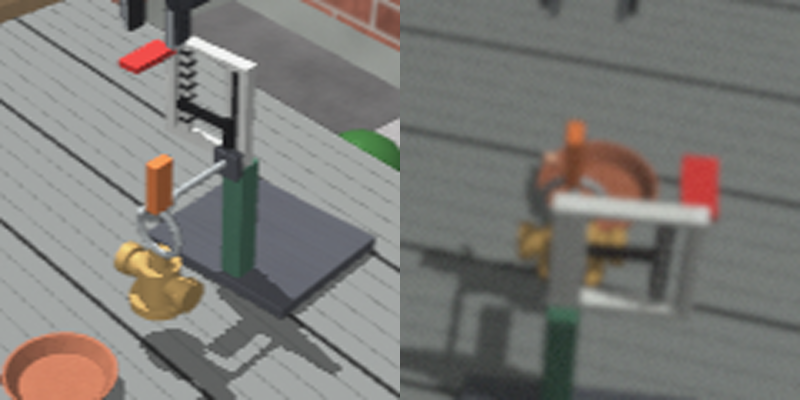

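The valve hangs freely, with its ring on the hook and its grip upright. The pointer bar is now near crop pixel (205,112) in the left panel. I'll measure the pointer and marker heights.

Run:
```python
from h import *
ex=np.array([.9915,.1296]);ey=np.array([-.1296,.9915]);s=np.array([.5375,.0635])
im,P=cloud("side"); im2,P2=cloud("scene")
for nm,im,P in(("side",im,P),("scene",im2,P2)):
    L=np.stack([(P[...,:2]-s)@ex,(P[...,:2]-s)@ey,P[...,2]],-1)
    print(nm,im.shape)
    m=(L[...,0]>.085)&(L[...,0]<.13)&(L[...,1]>.03)&(L[...,1]<.068)&(im.max(2)<70)&(P[...,2]>.15)&(P[...,2]<.25)
    a=L[m]; print("pointer",len(a),a.min(0).round(4),a.max(0).round(4),np.percentile(a[:,2],[10,25,50,75,90]).round(4))
    px=np.argwhere(m); 
    for u in range(px[:,1].min(),px[:,1].max()+1):
        v=px[px[:,1]==u,0]
        if len(v): print(u,v.min(),v.max(),L[v.min(),u].round(4))
    H,S,V=cv2.split(cv2.cvtColor(im,cv2.COLOR_RGB2HSV))
    m=((H<6)|(H>174))&(S>150)&(P[...,2]>.245)&(P[...,2]<.28)&(P[...,0]>.55); a=L[m]
    print("red",a.min(0).round(4),np.median(a,0).round(4),a.max(0).round(4),np.percentile(a[:,2],[50,75,90,97]).round(4))
    g=(im[...,0]>150)&(S>150)&(H<14)&(np.hypot(L[...,0],L[...,1])<.03)&(P[...,2]>.15); a=L[g]; print("grip",a.min(0).round(4),a.max(0).round(4))
```

```text
side (384, 512, 3)
pointer 55 [0.0978 0.031  0.1835] [0.1205 0.0677 0.2494] [0.2041 0.2062 0.2092 0.2127 0.2365]
253 125 127 [0.1032 0.0674 0.2104]
254 124 128 [0.1071 0.0671 0.2121]
255 113 128 [0.1111 0.0667 0.2467]
256 112 132 [0.1151 0.0666 0.2483]
257 111 131 [0.1197 0.067  0.2494]
258 127 130 [0.1034 0.048  0.2117]
259 128 130 [0.104  0.0447 0.2095]
260 128 131 [0.1053 0.042  0.21  ]
261 129 131 [0.1029 0.036  0.2103]
262 129 132 [0.1062 0.0351 0.2092]
263 129 129 [0.1064 0.0314 0.2107]
red [0.0521 0.0771 0.2583] [0.0758 0.0886 0.2643] [0.1065 0.1058 0.2676] [0.2643 0.2652 0.2658 0.2669]
grip [-0.015  -0.0102  0.1689] [0.0083 0.0028 0.2246]
scene (384, 512, 3)
pointer 72 [0.0984 0.0312 0.1956] [0.1247 0.0678 0.2497] [0.2034 0.2053 0.2082 0.2106 0.2223]
302 224 226 [0.1031 0.0312 0.2095]
303 224 227 [0.1025 0.0337 0.2091]
304 224 227 [0.1017 0.0361 0.2086]
305 225 227 [0.1069 0.0387 0.2115]
306 225 227 [0.1055 0.0412 0.2101]
307 224 227 [0.1014 0.0435 0.2094]
308 224 227 [0.1014 0.0459 0.2098]
309 224 227 [0.1017 0.0483 0.2106]
310 225 227 [0.1022 0.0511 0.2076]
311 225 227 [0.1018 0.0535 0.2076]
312 225 227 [0.1039 0.0558 0.2106]
313 225 228 [0.1033 0.0583 0.2103]
314 225 228 [0.1001 0.0609 0.2067]
315 225 235 [0.1043 0.0631 0.2123]
316 224 235 [0.0984 0.0656 0.2093]
317 222 228 [0.1116 0.0662 0.2335]
318 220 222 [0.1171 0.0673 0.248 ]
red [0.0559 0.0807 0.2609] [0.0778 0.0928 0.2642] [0.1    0.1029 0.2686] [0.2642 0.265  0.266  0.2668]
grip [-0.0105 -0.0055  0.2195] [0.0093 0.0034 0.2239]
```

move_arm(targets=[[[0.01,0.02,0],0],[[0.02,0.045,0],0],[[0.035,0.07,0],0],[[0.043,0.09,0],0],[[0.047,0.097,0],0],[[0.047,0.097,-0.01],0],[[0.047,0.097,-0.025],0],[[0.047,0.097,-0.04],0],[[0.047,0.097,-0.055],0],[[0.047,0.097,-0.065],0],[[0.047,0.097,-0.07],0],[[0.047,0.097,-0.07],0]], claw=1)

```text
t: 20.22
ee_pos: [0.5833, 0.1601, 0.2753]
eef_rot: [0.218, -3.13, 0.001]
ft_force: [-0.1, 0.0, 0.1]
grip_width: -0.0001
finger_force: 0.0
```

move_arm(targets=[[[0,0,-0.005],0],[[0,0,-0.01],0],[[0,0,-0.015],0],[[0,0,-0.02],0],[[0,0,-0.025],0],[[0,0,-0.03],0],[[0,0,-0.035],0],[[0,0,-0.04],0],[[0,0,-0.045],0],[[0,0,-0.05],0],[[0,0,-0.055],0],[[0,0,-0.058],0]])

```text
t: 21.22
ee_pos: [0.5843, 0.1611, 0.2184]
eef_rot: [0.22, -3.133, -0.0]
ft_force: [2.2, -0.0, 2.1]
grip_width: -0.0001
finger_force: 1.1
```

```bash
cat > mk.py <<'E'
from h import *
avg(5)
ex=np.array([.9915,.1296]);ey=np.array([-.1296,.9915]);s=np.array([.5375,.0635])
for nm in("side","scene"):
    im,P=cloud(nm); L=np.stack([(P[...,:2]-s)@ex,(P[...,:2]-s)@ey,P[...,2]],-1)
    H,S,V=cv2.split(cv2.cvtColor(im,cv2.COLOR_RGB2HSV))
    a=L[((H<6)|(H>174))&(S>150)&(L[...,2]>.15)&(L[...,0]>.045)&(L[...,0]<.115)&(L[...,1]>.06)&(L[...,1]<.12)]
    print(nm,"red",len(a),a.min(0).round(4) if len(a) else 0,np.percentile(a[:,2],[25,50,75,90,97]).round(4) if len(a) else 0)
    m=(L[...,0]>.095)&(L[...,0]<.108)&(L[...,1]>.03)&(L[...,1]<.06)&(im.max(2)<70)&(P[...,2]>.19)&(P[...,2]<.22)
    print("pointer",m.sum(),np.percentile(L[m][:,2],[25,50,75,90,97]).round(4) if m.any() else 0)
    cv2.imwrite(f"pics/m_{nm}.png",im[...,::-1])
E
python3 mk.py
```

```text
t 21.4167 ee [0.5838 0.1611 0.2182] F [0.664 0.367 0.65 ] sd [0.86 0.54 0.96] yang 1.711 grip 0.00010016522632929337 0.0
side red 78 [0.0522 0.0752 0.2121] [0.2174 0.2188 0.2199 0.2208 0.2217]
pointer 28 [0.2058 0.2094 0.2103 0.2115 0.2122]
scene red 19 [0.0866 0.0815 0.2163] [0.2181 0.2192 0.2196 0.2202 0.2204]
pointer 37 [0.2054 0.2089 0.2095 0.2106 0.2109]
```

The marker top follows the TCP (both at 0.2185). The pointer top is about 0.209, so I'll push 9 mm more and back off upward.

move_arm(targets=[[[0,0,-0.003],0],[[0,0,-0.006],0],[[0,0,-0.008],0],[[0,0,-0.0092],0],[[0,0,-0.0092],0],[[0,0,-0.0092],0],[[0,0,-0.0092],0]])

```text
t: 22.15
ee_pos: [0.5845, 0.1611, 0.2099]
eef_rot: [0.22, -3.134, -0.0]
ft_force: [-0.6, 0.3, 1.3]
grip_width: 0.0
finger_force: 0.3
```

move_arm(targets=[[[0,0,0.005],0],[[0,0,0.015],0],[[0,0,0.03],0],[[0,0,0.05],0],[[0,0,0.08],0],[[0,0,0.11],0],[[0,0,0.13],0],[[0,0,0.14],0],[[0,0,0.14],0],[[0,0,0.14],0]])

```text
t: 22.98
ee_pos: [0.5844, 0.161, 0.3501]
eef_rot: [-0.22, 3.134, -0.0]
ft_force: [1.0, -0.1, -0.4]
grip_width: -0.0002
finger_force: 0.0
```

```bash
python3 mk.py
python3 - <<'E'
import cv2,numpy as np
a=cv2.imread("pics/m_side.png")[90:230,190:330];b=cv2.imread("pics/m_scene.png")[150:290,230:370]
cv2.imwrite("pics/m5.png",np.hstack([cv2.resize(x,(400,400),interpolation=2) for x in(a,b)]))
E
```

```text
t 23.1833 ee [0.5838 0.161  0.3483] F [ 0.156 -0.115 -0.18 ] sd [0.6  0.2  0.22] yang 1.711 grip -1.941169353428208e-05 0.0
side red 109 [0.0512 0.0764 0.2045] [0.2097 0.2109 0.2119 0.2128 0.2137]
pointer 30 [0.2068 0.2092 0.2099 0.2108 0.2116]
scene red 27 [0.0804 0.0768 0.2084] [0.21   0.2107 0.2113 0.2128 0.2211]
pointer 39 [0.205  0.2075 0.2098 0.2108 0.2112]
```

View pics/m5.png

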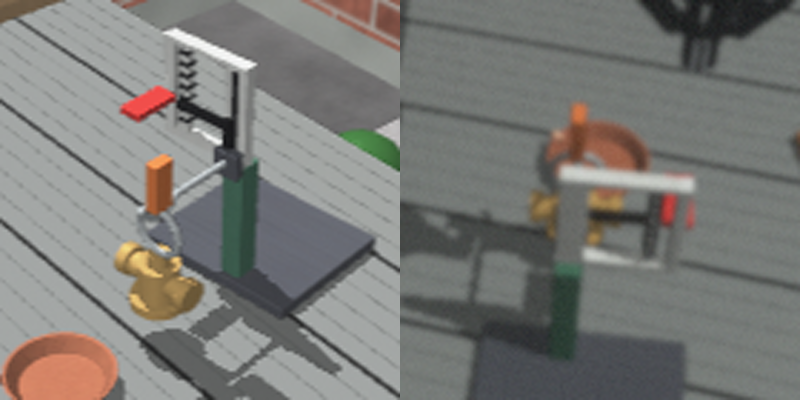

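The marker is level with the pointer to within about 2 mm, and the valve hangs still.

```bash
python3 -c "
from bench import r
print(r.finish_job())"
```

```text
the job is handed in; nothing more can be done
None
```

I handed the job in at about 23 s: the valve hangs still and untouched on the scale hook and the red marker is within about 2 mm of the pointer. The hand-in gave no pass/fail result. I did not measure hook speed or valve swing at release, or re-measure the bystanders' positions.

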